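Prop the recipe tablet against the tea box

ROBOT

A 6-joint arm with a two-finger parallel gripper is mounted at the origin on a cart in front of the work surface, level with it; the furniture and walls round the work are solid. World frame = base frame: x ahead of the robot, y to its left, z up, the work surface at z = 0. Lengths are in mm, angles in rad, forces in N, time in s.
With the tool pointing down it reaches from about 350 to 875 mm from the base axis. Payload 4.2 kg.
Tool frame: the origin (TCP) lies midway between the tips of the shut fingers; the grasp point (between the pads) lies 19 mm behind it (arm.hold_point_z is the distance from the TCP to the grasp point, in mm); z points along the fingers, y is the line along which they close (so a half turn about z gives the same grasp; the last joint's range is limited). The gripper opens to 85 mm and grips with 20 to 120 N. Pads are 22 mm wide; open, the fingers measure 114 mm over their backs; the gripper's body (76 mm by 85 mm) begins 54 mm behind the grasp point. The pads swing forward as they close: fully open they stand 13 mm farther back than shut.
Start: joints at [0.259, 0.385, 0.008, 0, -1.194, -0.259], TCP at [624.979, 0.025, 231.312] pointing down, gripper open.
Joint ranges: [-3.14, 3.14], [-1.21, 2.06], [-1.07, 1.41], [-3.16, 2.05], [-2.99, -0.16], [-3.1, 3.1]. Speed limits (rad/s): [2.79, 2.79, 3.14, 3.14, 3.14, 3.14].

INTERFACE

Orientations are given as a unit quaternion [x, y, z, w].
In Python, from bench import arm, vision gives the robot as it stands. The module is installed in compiled form; this text tells all that it offers.
- The arm moves only by the tool servo_tool, never from a script. Its argument "plan" is a list of rows, each a list of 7 numbers: the shift along the world's x, y, z each as a share of 300 mm, from -1 to 1, then the turn, a rotation vector about the world's x, y, z each as a share of 2 rad, from -1 to 1, then the opening, from 0 (shut) to 1 (fully open). A call has 1 to 20 rows; each row shifts and turns the commanded pose from where the row before left it; what a row does not reach is not made up. A row lasts 1/8 s, in which the tool goes at most 62.5 mm and 10.7 degrees, less where a joint would pass 70% of its speed; a pose out of reach is approached as far as the arm can. A call with a number of a shift or a turn outside -1 to 1 is refused whole. A call with a gripper value outside its range is refused whole. The fingers move at their own pace and stop on an object; the grip force is fixed at half the most. Time passes only in rows, so rows that do not move let the fingers close. It gives the time, the measured TCP pose, the force, the opening and the grip force at its end, in the units of the state.
- arm.read_state(): the state, without advancing time (a new reading comes with each control period).
- vision.get_image(name): name is "scene" or "side" or "wrist"; returns a dict with "image" (400x640x3 uint8, red, green, blue), "z_map" (400x640 float32, mm along the optical axis (not along the pixel's ray), 0 where there is no reading), "K" (3x3 intrinsics, pixels), "D" ([k1, k2, p1, p2, k3] as OpenCV has them; the pictures are not rectified), "world_to_cam" (4x4, takes a point from world to camera coordinates); the wrist camera has in their place "mount" (4x4, takes a point from camera to tool coordinates, whose origin is the TCP and whose axes are the flange's). Camera axes: x right, y down, z forward; pixel columns grow to the right and rows downward; lengths in mm; the calibration is good to about 2 mm. A picture is of the moment at which its call begins: read the wrist's pose just before it.
- arm.job_done(): hands the job in; it is judged then, once.
The state is a dict: "clock": time; "joints": joint angles; "joint_vel": joint speeds; "joint_efforts": joint torques, N m; "position": TCP position; "ee_rot": TCP orientation; "contact_force": force on the tool from outside, world axes, zero at the start; "wrist_torque": the same for the moment, N m; "gripper_width": finger opening in mm; "grasp_force": force on a finger pad.
Only numpy, scipy, OpenCV 4.12 (cv2) and the standard library are available. Lean on these libraries where they do the work, as an engineer would, in place of code of your own. Each camera call takes 0.05 s, during which the arm holds its last target. There are 200 camera calls.

TASK

Take the tablet out of its white charging dock and lean it against the front of the black tea box, so that the cook can read it: standing on the worktop on its bottom edge, square to the box and roughly centred on it, screen towards the robot, tipped back about 10 to 20 degrees and resting on the box. Be gentle and leave the tea box standing where it is.

Things in the scene. Friction and masses are not known exactly. Their poses are not given: they have to be found in the camera images.
- tablet: slim tablet, 10 mm thick (x), 120 wide (y), 160 tall (z), about 0.25 kg; white rim, pale page with orange picture. Origin: centre of the bottom edge, mid-thickness. x points out of the back, so the screen faces -x. Starts upright (within 5 deg) in the dock's slot, screen on the robot's side, bottom 10 mm above the worktop; its upper 120 mm stand free to be pinched across the thickness from above
- tea_box: closed black tea box, loose, 0.6 kg, 61 mm deep (x), 122 wide (y), 86 high. Origin: centre of its underside, on the worktop. Its front, to lean on, is the flat broad face at x = -30.5 mm, which looks towards the robot, turned by up to 20 deg. It stands left or right of the dock
- dock: white and grey charging dock, fixed, 84 mm deep (x), 150 wide (y), 35 high, with an upright open-topped slot along y through its middle, 12 mm wide, floor 10 mm above the worktop; the tablet lifts straight up out of it, no catch. Origin: centre of its underside. Wall cupboards hang 0.64 m above the worktop from x = 0.61 m on: keep lifts low and the arm clear of them
Mind the look-alikes: they are no part of the job. Of the things that look like the tablet, the larger one is meant.

How it is judged (in metres and radians):
On the way:
1. the tablet is lifted clear of the dock (height (world z) of tablet above 0.04 m), for 0.1 s.
At the end, for the whole second after the job is handed in: tablet at rest on its bottom edge on the worktop, back resting on the tea box's front, screen on the robot's side, tipped back 6 to 32 degrees, square within 15 degrees, centred within 30 mm; tea box upright and within 30 mm of its start (height (world z) of tablet below 0.008 m and angle between tablet's own z axis and vertical between 0.1 and 0.56 rad and contact force between tablet and tea_box above 0.05 N and angle between the y axis of tablet and the y axis of tea_box, either way round below 0.26 rad and y of tablet in the frame of tea_box between -0.03 and 0.03 m and x of tablet in the frame of tea_box below -0.035 m and x of tea_box in the frame of tablet above 0 m and angle between tea_box's own z axis and vertical below 0.09 rad and distance of tea_box from where it was at the start of the episode below 0.03 m and linear speed of tablet below 0.02 m/s and angular speed of tablet below 0.1 rad/s); the robot touches nothing.
It fails at once if the tablet is rammed into the tea box (more than 20 N) (contact force between tablet and tea_box above 20 N).
It also fails if it takes over 40 s, if anything falls off the work surface, if the arm or the gripper's body presses on something with over 40 N, if the wrist force passes 120 N, or if a joint passes its speed limit or range.

## Working session

There is one attempt and no reset: what is moved stays moved. The work goes in short steps, Python scripts to look and compute and a tool call to move; the robot and the scene stay as the last step left them, time stands still between calls to the robot, and variables do not carry over. Pictures are saved under pics/ and viewed, at most 10 in all, crops included, and the job is handed in when it is done.

Besides the shell and the picture viewer there is one more tool, called after "Call:" as name([rows], argument=value, ...), one row to a line, values as JSON. servo_tool: Moves the arm, as the interface text tells. Its arguments: {"type":"object","properties":{"plan":{"type":"array"}},"required":["plan"]}

```bash
mkdir -p pics; cat > h.py <<'E'
import numpy as np, cv2
from bench import arm, vision
def save(n):
    d=vision.get_image(n); 
    np.savez(f'{n}.npz',**d); cv2.imwrite(f'pics/{n}0.png',d['image'][:,:,::-1]); return d
def load(n): return dict(np.load(f'{n}.npz'))
def ray(d,px):
    p=cv2.undistortPoints(np.array(px,float).reshape(-1,1,2),d['K'],d['D']).reshape(-1,2)
    return np.c_[p,np.ones(len(p))]
def world(d,px,z=None,T=None):
    """px (u,v); z None: use z_map; else plane at z"""
    T=np.linalg.inv(d['world_to_cam']) if T is None else T
    r=ray(d,px)
    if z is None:
        q=np.array(px,int); c=r*d['z_map'][q[:,1],q[:,0]][:,None]
        return c@T[:3,:3].T+T[:3,3]
    w=r@T[:3,:3].T; o=T[:3,3]
    return o+w*((z-o[2])/w[:,2])[:,None]
E
python3 - <<'E'
from h import *
import cv2
a=save('scene');b=save('side')
print(np.linalg.inv(a['world_to_cam']).round(2),np.linalg.inv(b['world_to_cam']).round(2),a['K'],a['D'],arm.read_state())
E
```

```text
[[ 8.2000e-01 -4.1000e-01  4.0000e-01  1.9084e+02]
 [-5.7000e-01 -5.9000e-01  5.7000e-01 -3.3744e+02]
 [ 0.0000e+00 -6.9000e-01 -7.2000e-01  6.4762e+02]
 [ 0.0000e+00  0.0000e+00  0.0000e+00  1.0000e+00]] [[ 9.6000e-01 -1.5000e-01  2.2000e-01  3.4424e+02]
 [-2.6000e-01 -6.0000e-01  7.5000e-01 -4.9863e+02]
 [ 1.0000e-02 -7.8000e-01 -6.2000e-01  5.9636e+02]
 [ 0.0000e+00  0.0000e+00  0.0000e+00  1.0000e+00]] [[459.74192943   0.         322.57815623]
 [  0.         459.74192943 201.53571182]
 [  0.           0.           1.        ]] [-0.05263337  0.          0.          0.          0.        ] {'clock': 0.1, 'joints': array([ 2.58597104e-01,  3.85496951e-01,  6.78978686e-03, -4.19359376e-04,
       -1.19398626e+00, -2.58617590e-01]), 'joint_vel': array([-0.00036334, -0.0014405 ,  0.00295371,  0.00256774,  0.00092429,
       -0.00177997]), 'joint_efforts': array([-2.41840362e-04, -3.93318665e+01,  1.88929778e+01,  4.19793829e+00,
       -2.58899068e-03, -3.31562532e-06]), 'position': array([6.24497321e+02, 1.59277059e-02, 2.30333528e+02]), 'ee_rot': array([-7.07044518e-01,  7.07168376e-01,  6.45366678e-04, -7.21962378e-04]), 'contact_force': array([ 0.02510146, -1.49119476,  0.23842581]), 'wrist_torque': array([0.0374424 , 0.01188649, 0.00537844]), 'grasp_force': 0.0, 'gripper_width': 85.59732643069795}
```

View pics/scene0.png

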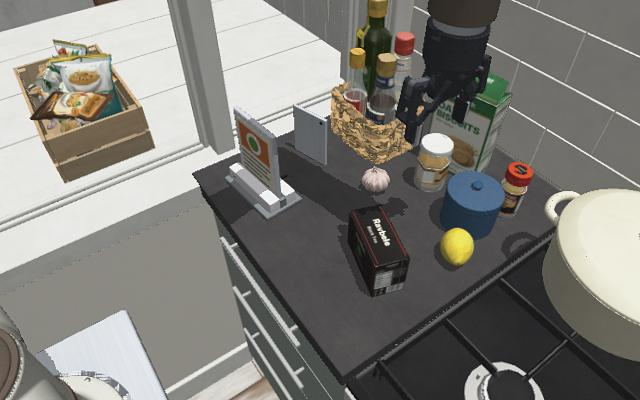

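View pics/side0.png

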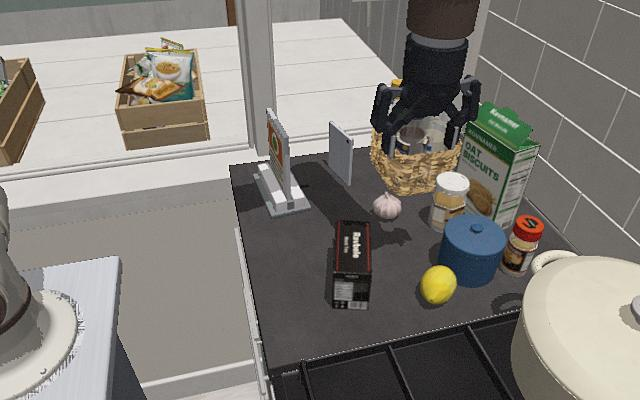

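The scene view shows the tablet with the orange picture in its dock at about (257,155), with the dock base at (262,190). The black tea box is at (380,250), and a smaller grey look-alike stands at (310,133). The side view shows the tablet at (278,155) and the tea box at (352,265). Next I measure both.

```bash
cat > m.py <<'E'
from h import *
def cloud(d,T=None):
    v,u=np.nonzero(d['z_map']>0); p=np.c_[u,v]
    return p,world(d,p,T=T)
def rect(P):
    (c,s,a)=cv2.minAreaRect(P[:,:2].astype(np.float32)); return np.round(c,1),np.round(s,1),round(a,2)
if __name__=='__main__':
  for n,tb,bb in(('scene',(225,100,285,190),(335,195,415,300)),('side',(255,100,300,195),(320,210,380,315))):
    d=load(n);p,w=cloud(d)
    ins=lambda b:(p[:,0]>b[0])&(p[:,0]<b[2])&(p[:,1]>b[1])&(p[:,1]<b[3])
    t=w[ins(tb)]; B=w[ins(bb)]
    h=np.histogram(B[:,2],np.arange(-10,110,5)); print(n,'boxz',h[0])
    top=B[(B[:,2]>78)&(B[:,2]<95)]; print('box top',np.median(top[:,2]),rect(top))
    t=t[(t[:,2]>45)&(t[:,2]<200)&(abs(t[:,0]-np.median(t[:,0]))<80)]
    print('tab',len(t),np.percentile(t,[1,50,99],axis=0).round(1).tolist())
    # RANSAC-ish plane
    rng=np.random.default_rng(0);best=None
    for _ in range(300):
        a=t[rng.choice(len(t),3,False)];nn=np.cross(a[1]-a[0],a[2]-a[0]);L=np.linalg.norm(nn)
        if L<100: continue
        nn/=L;k=abs((t-a[0])@nn)<2
        if best is None or k.sum()>best.sum():best=k
    q=t[best];c=q.mean(0);nn=np.linalg.svd(q-c,full_matrices=False)[2][2];nn*=-np.sign(nn[0])
    e=np.cross([0,0,1],nn);e/=np.linalg.norm(e);s=(q-c)@e
    print('plane',len(q),'c',c.round(1),'n',nn.round(3),'e',e.round(3),'ext',np.percentile(s,[.5,99.5]).round(1),'z',np.percentile(q[:,2],[.5,99.5]).round(1))
    lo,hi=np.percentile(s,[.5,99.5]);print('mid',(c+e*(lo+hi)/2).round(1))
    # dock: world cloud
    dk=w[(abs(w[:,0]-c[0])<120)&(abs(w[:,1]-c[1])<120)&(w[:,2]>28)&(w[:,2]<42)]
    print('dock top',len(dk),rect(dk) if len(dk) else '')
E
python3 m.py
```

```text
scene boxz [   0  806 3439   91  108   93  105  101  105  118  112  113  118  128
  125  129  130  132  405 1832    1    0    0]
box top 86.1085933955149 (array([533.1,  -5.1]), array([121.8,  59.3]), 72.06)
tab 2380 [[455.7, 202.9, 47.1], [463.3, 255.5, 117.2], [483.1, 414.3, 172.5]]
plane 1856 c [461.9 258.  114.1] n [-0.995 -0.103  0.003] e [ 0.103 -0.995  0.   ] ext [-62.9  55.5] z [ 45.7 172.4]
mid [461.5 261.7 114.1]
dock top 1042 (array([466.1, 261.7]), array([ 60.2, 142.2]), 6.16)
side boxz [   0 2133  730   77   76   84   73   82   70   78   83   86   83   86
   85   93   88   98 1517  491    0    0    0]
box top 84.28968299698147 (array([532.7,  -5.5]), array([123.5,  58.1]), 71.75)
tab 1793 [[443.3, 201.6, 46.3], [462.5, 269.9, 112.2], [494.5, 451.4, 170.1]]
plane 985 c [460.6 263.8 112.2] n [-0.995 -0.101  0.007] e [ 0.101 -0.995  0.   ] ext [-150.6   62.7] z [ 45.6 170.2]
mid [456.1 307.5 112.2]
dock top 843 (array([465.7, 262.3]), array([ 59.9, 142.4]), 5.73)
```

```bash
python3 - <<'E'
from m import *
d=load('scene')
print('edge',world(d,[(215,210),(260,272),(330,368),(225,190)],0).round(0).tolist())
p,w=cloud(d)
k=(p[:,0]>290)&(p[:,0]<328)&(p[:,1]>100)&(p[:,1]<165)&(w[:,2]>10)&(w[:,2]<200)
print('lookalike',np.percentile(w[k],[2,50,98],axis=0).round(0).tolist())
k=(w[:,0]>400)&(w[:,0]<600)&(abs(w[:,1])<200)&(w[:,2]>10)&(w[:,2]<200)
# objects in the corridor in front of the box
k&=(w-np.array([504,4,0]))@np.array([-.951,.309,0])>6
print(k.sum(), np.percentile(w[k],[2,50,98],axis=0).round(0).tolist() if k.sum() else '')
E
```

```text
edge [[366.0, 270.0, 0.0], [366.0, 95.0, 0.0], [364.0, -111.0, 0.0], [407.0, 308.0, 0.0]]
lookalike [[590.0, 252.0, 11.0], [602.0, 292.0, 68.0], [685.0, 455.0, 117.0]]
861 [[411.0, -197.0, 10.0], [438.0, -155.0, 31.0], [501.0, 199.0, 42.0]]
```

Call:
servo_tool([
  [-0.066,0.109,0,0,0,0.0128,0.7],
  [-0.066,0.109,0,0,0,0.0128,0.7],
  [-0.066,0.109,0,0,0,0.0128,0.7],
  [-0.066,0.109,0,0,0,0.0128,0.7],
  [-0.066,0.109,0,0,0,0,0.7],
  [-0.066,0.109,0,0,0,0,0.7],
  [-0.066,0.109,0,0,0,0,0.7],
  [-0.066,0.109,0,0,0,0,0.7],
  [0,0,0,0,0,0,0.7],
  [0,0,0,0,0,0,0.7],
])

```text
clock: 1.35
position: [466.5, 261.3, 231.0]
ee_rot: [0.742, -0.67, 0.0, 0.0]
contact_force: [-0.3, -1.0, 0.3]
gripper_width: 59.8
grasp_force: 0.0
```

```bash
python3 - <<'E'
from m import *
from scipy.spatial.transform import Rotation as R
s=arm.read_state(); d=vision.get_image('wrist'); np.savez('wrist.npz',**d); cv2.imwrite('pics/wrist1.png',d['image'][:,:,::-1])
T=np.eye(4);T[:3,:3]=R.from_quat(s['ee_rot']).as_matrix();T[:3,3]=s['position'];T=T@d['mount']
p,w=cloud(d,T)
t=w[(w[:,2]>160)&(w[:,2]<180)&(abs(w[:,0]-466)<40)&(abs(w[:,1]-262)<90)]
print(T.round(2),len(t),np.median(t[:,2]),rect(t))
dk=w[(w[:,2]>28)&(w[:,2]<42)&(abs(w[:,0]-466)<80)&(abs(w[:,1]-262)<100)]
print(len(dk),np.percentile(dk,[1,50,99],axis=0).round(1).tolist())
E
```

```text
[[-9.9000e-01 -1.0000e-01 -3.0000e-02  4.7300e+02]
 [-1.0000e-01  9.5000e-01  2.8000e-01  1.8924e+02]
 [ 0.0000e+00  2.8000e-01 -9.6000e-01  3.7396e+02]
 [ 0.0000e+00  0.0000e+00  0.0000e+00  1.0000e+00]] 2774 170.06247821173287 (array([465.4, 263.2]), array([ 11.5, 119.2]), 5.85)
5445 [[432.2, 194.2, 29.7], [470.3, 254.2, 35.2], [498.5, 330.4, 37.0]]
```

View pics/wrist1.png

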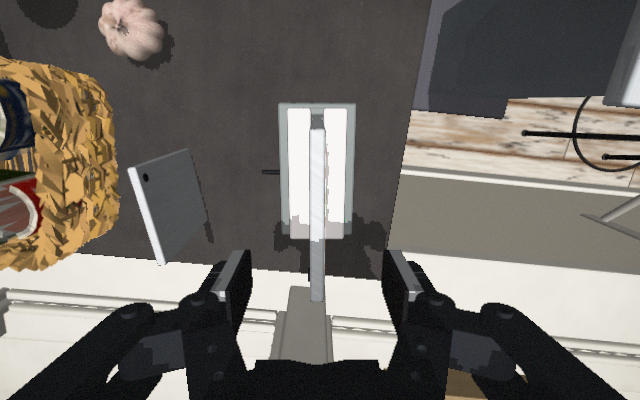

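The wrist view shows the tablet edge-on between the open fingers, from about (317,130) to (317,300), with the look-alike clear at (170,205). The top measures 170 mm at (465,263). I'll descend and grip.

Call:
servo_tool([
  [-0.003,0.006,-0.068,0,0,0,0.7],
  [0,0,-0.068,0,0,0,0.7],
  [0,0,-0.068,0,0,0,0.7],
  [0,0,-0.068,0,0,0,0.7],
  [0,0,-0.068,0,0,0,0.7],
  [0,0,0,0,0,0,0.5],
  [0,0,0,0,0,0,0.2],
  [0,0,0,0,0,0,0],
  [0,0,0,0,0,0,0],
  [0,0,0,0,0,0,0],
  [0,0,0,0,0,0,0],
  [0,0,0,0,0,0,0],
])

```text
clock: 2.9
position: [466.4, 263.8, 130.5]
ee_rot: [0.743, -0.67, 0.0, -0.001]
contact_force: [-0.3, -1.3, 5.5]
gripper_width: 9.1
grasp_force: 59.4
```

Call:
servo_tool([
  [0,0,0.03,0,0,0,0],
  [0,0,0.055,0,0,0,0],
  [0,0,0.055,0,0,0,0],
  [0,0,0.055,0,0,0,0],
  [0,0,0.055,0,0,0,0],
  [-0.0192,-0.097,0,0,0,-0.026,0],
  [-0.0192,-0.097,0,0,0,-0.026,0],
  [-0.0192,-0.097,0,0,0,-0.026,0],
  [-0.0192,-0.097,0,0,0,-0.026,0],
  [-0.0192,-0.097,0,0,0,-0.026,0],
  [-0.0192,-0.097,0,0,0,-0.026,0],
  [-0.0192,-0.097,0,0,0,-0.026,0],
  [-0.0192,-0.097,0,0,0,-0.026,0],
  [0,0,0,0,0,0,0],
  [0,0,0,0,0,0,0],
])

```text
clock: 4.78
position: [419.4, 30.8, 204.1]
ee_rot: [-0.588, 0.809, 0.0, -0.0]
contact_force: [0.1, 0.4, -2.6]
gripper_width: 9.4
grasp_force: 58.9
```

```bash
python3 - <<'E'
from m import *
a=save('scene'); b=save('side')
cv2.imwrite('pics/both2.png',np.vstack([a['image'][80:380,200:520,::-1],b['image'][80:380,200:520,::-1]]))
for n in('scene','side'):
    d=load(n);p,w=cloud(d)
    top=w[(abs(w[:,0]-533)<70)&(abs(w[:,1]+5)<85)&(w[:,2]>78)&(w[:,2]<93)]
    top=top[(top-np.array([504,4,0]))@np.array([-.951,.309,0])<8]; print(n,'box',rect(top))
    t=w[(abs((w-np.array([420,31,0]))@np.array([.951,-.309,0]))<20)&(abs(w[:,1]-31)<75)&(w[:,2]>30)&(w[:,2]<190)]
    t=t[abs((t-np.median(t,0))@np.array([.951,-.309,0]))<15]
    c=t.mean(0);nn=np.linalg.svd(t-c,full_matrices=False)[2][2];nn*=-np.sign(nn[0]);e=np.cross([0,0,1],nn);e/=np.linalg.norm(e)
    s=(t-c)@e;lo,hi=np.percentile(s,[1,99]);print(len(t),c.round(1),nn.round(3),'yaw',np.degrees(np.arctan2(-nn[1],-nn[0])),'mid',(c+e*(lo+hi)/2).round(1),hi-lo,'z',np.percentile(t[:,2],[.5,99.5]).round(1))
E
```

```text
scene box (array([532.9,  -5. ]), array([122.7,  58.6]), 71.9)
1110 [408.4   8.4 139. ] [-0.964  0.264 -0.006] yaw -15.321194670977412 mid [414.2  29.4 139. ] 116.02057917902104 z [ 86.5 189.3]
side box (array([532.6,  -5.9]), array([124.2,  58.1]), 71.78)
1018 [414.    3.9 138.2] [-0.935  0.353  0.004] yaw -20.690037979424762 mid [422.5  26.3 138.2] 116.59541322821255 z [ 84.1 189.4]
```

View pics/both2.png

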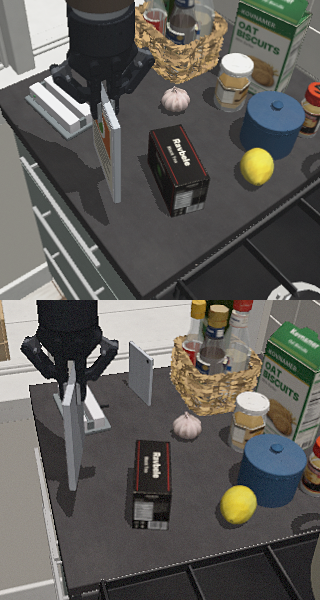

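Both views show the tablet held upright in front of the box, parallel to its face, with the box not moved. Next I tilt 13 degrees and come closer and lower.

Call:
servo_tool([
  [0,0,0,0.0088,0.027,0,0],
  [0,0,0,0.0088,0.027,0,0],
  [0,0,0,0.0088,0.027,0,0],
  [0,0,0,0.0088,0.027,0,0],
  [0.0377,-0.0118,-0.041,0,0,0,0],
  [0.0377,-0.0118,-0.041,0,0,0,0],
  [0.0377,-0.0118,-0.041,0,0,0,0],
  [0.0377,-0.0118,-0.041,0,0,0,0],
  [0.0377,-0.0118,-0.041,0,0,0,0],
  [0.0377,-0.0118,-0.041,0,0,0,0],
  [0,0,0,0,0,0,0],
  [0,0,0,0,0,0,0],
])

```text
clock: 6.38
position: [487.4, 9.3, 130.6]
ee_rot: [-0.584, 0.804, 0.092, -0.067]
contact_force: [-0.4, -0.3, -3.1]
gripper_width: 9.5
grasp_force: 59.0
```

```bash
python3 - <<'E'
from h import *
from scipy.spatial.transform import Rotation as R
s=arm.read_state();z=R.from_quat(s['ee_rot']).as_matrix()[:,2];print(z,np.degrees(np.arccos(-z[2])))
a=save('side');cv2.imwrite('pics/side3.png',cv2.resize(a['image'][100:320,220:420,::-1],None,fx=2.5,fy=2.5))
E
```

```text
[-0.21420568  0.06976795 -0.97429378] 13.019416784861127
```

View pics/side3.png

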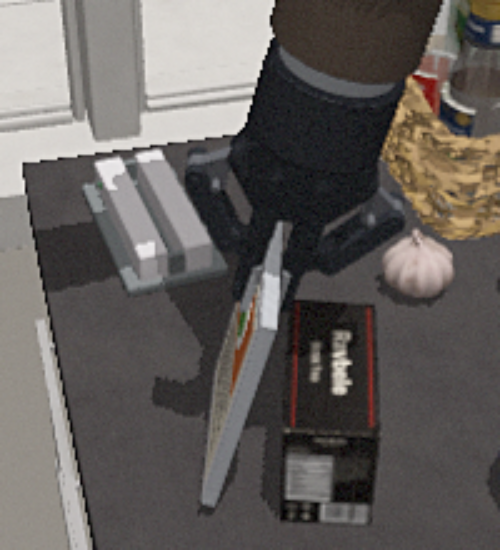

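The side view shows the tablet tipped back with its bottom edge at (208,500), still clear of the box front at (285,430). I'll creep in.

Call:
servo_tool([
  [0.009,-0.0029,-0.005,0,0,0,0],
  [0.009,-0.0029,-0.005,0,0,0,0],
  [0.009,-0.0029,-0.005,0,0,0,0],
  [0.009,-0.0029,-0.005,0,0,0,0],
  [0.009,-0.0029,-0.005,0,0,0,0],
  [0.009,-0.0029,-0.005,0,0,0,0],
  [0,0,0,0,0,0,0],
  [0,0,0,0,0,0,0],
])

```text
clock: 7.42
position: [503.6, 4.2, 121.5]
ee_rot: [-0.584, 0.804, 0.092, -0.067]
contact_force: [0.4, -0.9, -2.2]
gripper_width: 9.2
grasp_force: 59.0
```

Call:
servo_tool([
  [0,0,-0.003,0,0,0,0],
  [0,0,0,0,0,0,0],
  [0,0,0,0,0,0,0],
])

```text
clock: 7.8
position: [503.7, 4.2, 120.6]
ee_rot: [-0.584, 0.804, 0.092, -0.066]
contact_force: [0.1, -0.1, -3.0]
gripper_width: 9.0
grasp_force: 59.0
```

Call:
servo_tool([
  [0,0,-0.003,0,0,0,0],
  [0,0,0,0,0,0,0],
  [0,0,0,0,0,0,0],
])

```text
clock: 8.18
position: [503.7, 4.2, 119.7]
ee_rot: [-0.584, 0.804, 0.092, -0.066]
contact_force: [0.8, 0.2, -3.2]
gripper_width: 9.2
grasp_force: 59.0
```

Call:
servo_tool([
  [0,0,-0.002,0,0,0,0],
  [0,0,0,0,0,0,0],
  [0,0,0,0,0,0,0],
])

```text
clock: 8.55
position: [503.7, 4.1, 119.1]
ee_rot: [-0.584, 0.804, 0.092, -0.067]
contact_force: [0.2, 0.1, -2.7]
gripper_width: 9.1
grasp_force: 59.0
```

Call:
servo_tool([
  [0,0,-0.002,0,0,0,0],
  [0,0,0,0,0,0,0],
  [0,0,0,0,0,0,0],
])

```text
clock: 8.93
position: [503.7, 4.2, 118.5]
ee_rot: [-0.584, 0.804, 0.092, -0.066]
contact_force: [0.6, -0.5, -2.3]
gripper_width: 9.4
grasp_force: 59.0
```

Call:
servo_tool([
  [0,0,-0.002,0,0,0,0],
  [0,0,0,0,0,0,0],
  [0,0,0,0,0,0,0],
])

```text
clock: 9.3
position: [503.8, 4.1, 118.4]
ee_rot: [-0.584, 0.804, 0.092, -0.066]
contact_force: [-0.3, -0.5, 1.8]
gripper_width: 9.3
grasp_force: 59.6
```

Bottom edge has touched the worktop. I'll release slowly, then withdraw along the tool axis.

Call:
servo_tool([
  [0,0,0,0,0,0,0.12],
  [0,0,0,0,0,0,0.15],
  [0,0,0,0,0,0,0.18],
  [0,0,0,0,0,0,0.22],
  [0,0,0,0,0,0,0.27],
  [0,0,0,0,0,0,0.32],
  [0,0,0,0,0,0,0.38],
  [0,0,0,0,0,0,0.45],
  [0,0,0,0,0,0,0.45],
  [0,0,0,0,0,0,0.45],
])

```text
clock: 10.55
position: [503.7, 4.2, 117.9]
ee_rot: [-0.584, 0.804, 0.092, -0.067]
contact_force: [-0.2, 0.7, 0.6]
gripper_width: 38.5
grasp_force: 0.0
```

```bash
python3 - <<'E'
from h import *
a=save('side');b=save('scene')
f=lambda d,x:cv2.resize(d['image'][100:320,x:x+160,::-1],None,fx=2.5,fy=2.5)
cv2.imwrite('pics/rel4.png',np.hstack([f(a,240),f(b,270)]))
E
```

```text
(no output)
```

View pics/rel4.png

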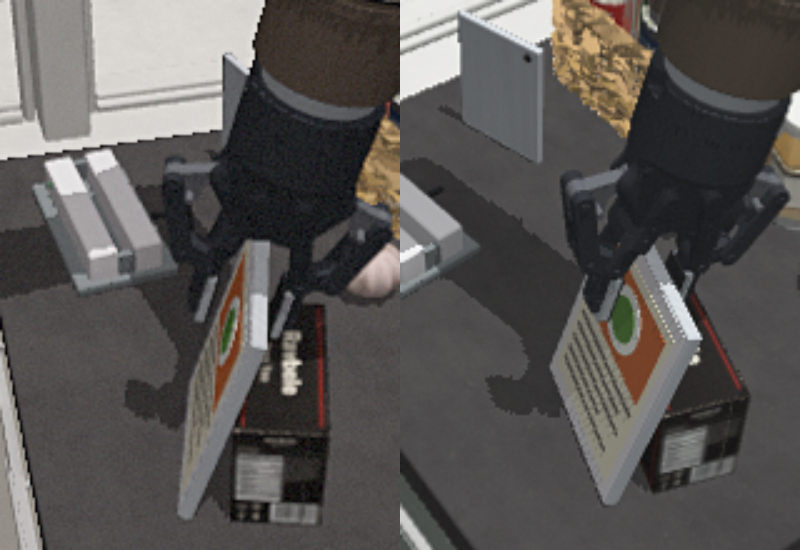

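Both views show the tablet leaning on the box with its fingers clear on either side. I'll withdraw straight back along the tool.

Call:
servo_tool([
  [0.005,-0.0017,0.0243,0,0,0,0.45],
  [0.0107,-0.0035,0.0487,0,0,0,0.45],
  [0.0107,-0.0035,0.0487,0,0,0,0.45],
  [0.0107,-0.0035,0.0487,0,0,0,0.45],
  [0.0107,-0.0035,0.0487,0,0,0,0.45],
  [0.0107,-0.0035,0.0487,0,0,0,0.45],
  [0.0107,-0.0035,0.0487,0,0,0,0.45],
  [0,0,0,0,0,0,0.45],
  [0,0,0,0,0,0,0.45],
  [0,0,0,0,0,0,0.45],
  [0,0,0,0,0,0,0.45],
])

```text
clock: 12.02
position: [524.1, -2.7, 212.4]
ee_rot: [-0.584, 0.804, 0.092, -0.067]
contact_force: [-0.4, -0.2, -0.7]
gripper_width: 38.5
grasp_force: 0.0
```

```bash
python3 - <<'E'
from m import *
a=save('side');b=save('scene')
f=lambda d,x:cv2.resize(d['image'][100:320,x:x+160,::-1],None,fx=2.5,fy=2.5)
cv2.imwrite('pics/end5.png',np.hstack([f(a,240),f(b,270)]))
X=np.array([.951,-.309,0]);Y=np.array([.309,.951,0]);O=np.array([533,-5.3,0])
for n in('scene','side'):
    d=load(n);p,w=cloud(d);q=(w-O)@np.array([X,Y,[0,0,1]]).T
    k=(abs(q[:,1])<75)&(q[:,2]>78)&(q[:,2]<93)&(q[:,0]>-26)&(q[:,0]<45);print(n,'box',rect(w[k]))
    line=-60+q[:,2]*.25
    t=q[(abs(q[:,1])<80)&(q[:,2]>8)&(q[:,2]<165)&(abs(q[:,0]-line)<14)]
    for _ in range(4):
        c=np.median(t,0) if _==0 else t.mean(0);m=np.linalg.lstsq(np.c_[t[:,1:],np.ones(len(t))],t[:,0],rcond=None)[0]
        r=abs(t[:,0]-np.c_[t[:,1:],np.ones(len(t))]@m);t=t[r<max(2,2*r.std())]
    print('tilt',np.degrees(np.arctan(m[1])),'yaw',np.degrees(np.arctan(m[0])),'x0',m[2],'y,z',np.percentile(t[:,1:],[1,99],axis=0).round(1).tolist(),len(t))
E
```

```text
scene box (array([535.5,  -6.3]), array([121.5,  55. ]), 71.6)
tilt 15.149967468619783 yaw 0.11609530812684367 x0 -63.70725317487115 y,z [[-59.6, 10.0], [56.8, 157.6]] 3391
side box (array([535.1,  -6.2]), array([123.9,  53.6]), 70.54)
tilt 15.3847199163464 yaw -0.2927857337612884 x0 -64.06213368611843 y,z [[-61.2, 9.7], [55.8, 156.0]] 1286
```

View pics/end5.png

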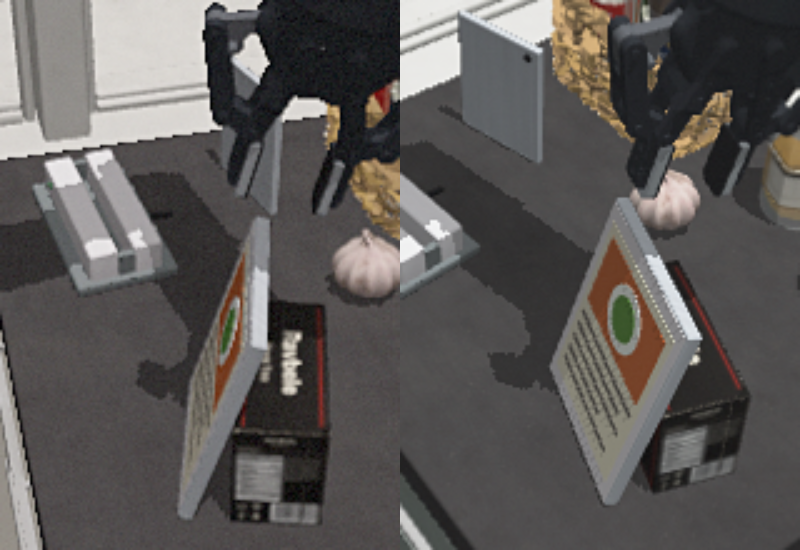

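The end view shows the tablet leaning on the box at 15 degrees, square and centred, with the box in place and the gripper clear. I'll hand it in.

```bash
python3 -c "
from bench import arm
print(arm.job_done())"
```

```text
the job is handed in; nothing more can be done
None
```

The job is handed in with no verdict returned: the tablet leans on the tea box front at about 15°, square and within about 3 mm of centre, with the tea box in place and the gripper clear.

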